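# Three drink discs onto the serving tray

### The arm

A 6-joint arm with a two-finger parallel gripper is mounted at the origin on a cart in front of the work surface, level with it; the furniture and walls round the work are solid. World frame = base frame: x ahead of the robot, y to its left, z up, the work surface at z = 0. Lengths are in m, angles in rad, forces in N, time in s.
With the tool pointing down it reaches from about 0.275 to 0.775 m from the base axis. Payload 14.6 kg.
Tool frame: the origin (TCP) lies at the very end of the fingers, on their centre line; the grasp point (between the pads) lies 19 mm behind it (arm.hold_point_z is the distance from the TCP to the grasp point, in m); z points along the fingers, y is the line along which they close (so a half turn about z gives the same grasp; the last joint's range is limited). The gripper opens to 85 mm and grips with 20 to 120 N. Pads are 22 mm wide; open, the fingers measure 114 mm over their backs; the gripper's body (76 mm by 85 mm) begins 54 mm behind the grasp point. The pads swing forward as they close: fully open they stand 13 mm farther back than shut.
Start: joints at [1.186, 0.263, -0.048, 1.259, 0, 1.415], TCP at [0.12, 0.511, 0.231] pointing down, gripper open.
Joint ranges: [-2.65, 2.65], [-0.89, 1.7], [-1.18, 1.37], [-2.13, 2.11], [-1.35, 1.29], [-3.14, 3.14]. Speed limits (rad/s): [1.89, 1.89, 2.57, 2.79, 3.14, 3.14].

### API

Orientations are given as [roll, pitch, yaw] about the fixed x, y, z axes, in that order (R = Rz(yaw) Ry(pitch) Rx(roll)).
In Python, from rig import arm, get_image, camera_params, sign_off gives the robot as it stands (arm), with the cameras as plain functions and the job as plain functions.
- The arm moves only by the tool shift_gripper, called after "Request:" as name(argument=value, ...), one argument or row to a line, values as JSON. Schema: {"type":"object","properties":{"plan":{"type":"array","items":{"type":"array","items":{"type":"array","items":{"type":"number"},"minItems":7,"maxItems":7},"minItems":1,"maxItems":12},"minItems":1,"maxItems":1},"grip_force":{"type":"number"},"only":{"type":"string"},"quiet":{"type":"boolean"},"lines":{"type":"string"}},"required":["plan"],"additionalProperties":false}. plan is a list that holds a single list of rows (three levels of brackets), with 1 to 12 rows, each of 7 numbers: the finger opening in m, then dx, dy, dz in fractions of the full range, 1 being 0.5 m, then a rotation vector rx, ry, rz in parts of the range, where 1.0 means 2 pi rad; each row shifts and turns the commanded pose from where the row before left it, along the tool's axes as they then stand; what a row does not reach is not made up. A row lasts 1/12 s, in which the tool goes at most 0.0417 m and 0.125 rad, less where a joint would pass 70% of its speed; a pose out of reach is approached as far as the arm can. The fingers move at their own pace and stop on an object; grip_force is the grip in N (left out, the last holds). Time passes only in rows, so rows that do not move let the fingers close. The tool returns the time, the measured TCP pose, the force, the opening and the grip force at its end. only (a regular expression) keeps the lines of the reply that match it, lines (a string "A,B") keeps lines A to B, and quiet returns only ok. No shift or turn number may pass 1 either way. Input that does not fit is refused with a message, and nothing moves.
- arm.get_obs(): the state, without advancing time (a new reading comes with each control period).
- get_image(name): name is "scene" or "side" or "wrist"; returns the picture (480x640x3 uint8, red, green, blue); there is no depth.
- camera_params(name): a dict with "mtx" (3x3 intrinsics, pixels), "xyz" and "attitude" of the camera in the world; the wrist camera has in their place "mount" (4x4, takes a point from camera to tool coordinates, whose origin is the TCP and whose axes are the flange's). Camera axes: x right, y up, looking along -z (the intrinsics and any distortion apply to the point x, -y, -z); pixel columns grow to the right and rows downward; lengths in m; the calibration is good to about 2 mm. A picture is of the moment at which its call begins: read the wrist's pose just before it. camera_params takes no time and is no camera call.
- sign_off(): hands the job in; it is judged then, once.
The state is a dict: "clock": time; "q": joint angles; "joint_vel": joint speeds; "effort": joint torques, N m; "eef_pos": TCP position; "orientation": TCP orientation; "ft_force": force on the tool from outside, world axes, zero at the start; "ft_torque": the same for the moment, N m; "gripper_width": finger opening in m; "gripper_force": force on a finger pad.
Only numpy, scipy, OpenCV 4.12 (cv2) and the standard library are available. Lean on these libraries where they do the work, as an engineer would, in place of code of your own. Each camera call takes 0.05 s, during which the arm holds its last target. There are 200 camera calls.

### The job

Three drinks are wanted. Slide the low wooden tray along the worktop until one of its short ends is tucked just under the mouth of the disc dispenser's chute, then press the dispenser's sprung lever gently down to its stop and let it all the way up again, exactly three times, so that three discs lie on the tray and the rest stay in the dispenser. Leave everything else standing where it is.

Things in the scene. Friction and masses are not known exactly. Their poses are not given: they have to be found in the camera images.
- dispenser: White drink-disc dispenser, fixed. Origin on the worktop below the axis of the disc shaft; x points away from the lever side (which roughly faces the robot), y towards the chute (robot's left), z up. Base 96 mm in x, y = -123 to +37 mm, 69 mm tall. Clear upright shaft, 82 mm square, z = 72 to 215 mm, with an open loading hopper on top up to z = 255 mm.
- scoop_edge (a point): Middle of the front edge of the hopper's scoop, 76 mm wide (y), at x = -81, z = 255 mm in the dispenser's frame. From here the scoop slopes down to the shaft (x = -37, z = 215 mm). It overhangs the lever, so the lever cannot be pressed with an upright tool; with the tool leaning back to the -x side by 30 to 45 degrees (fingers pointing down and to +x) the gripper clears it.
- lever_pad (a point): Middle of the top of the lever's press bar: black, ribbed, 104 mm wide (dispenser y), 34 mm deep (x), 8 mm thick, across the front of the shaft on two side arms. At rest at x = -59, z = 146 mm in the dispenser's frame, 20 mm in front of the shaft, the face sloping 0.22 rad down to the shaft; at its stop at x = -61, z = 112 mm (34 mm lower, almost straight below), sloping the other way.
- dispenser_lever (a joint): Swing of the lever, rad: 0 up (rest), 0.44 down at its stop. Sprung: 3 N at the pad starts it, 8 to 10 N holds it at the stop. It drives a pusher under the stack: only a stroke right to the stop (over about 0.42) surely puts the bottom disc out, and only once the lever is fully up again (under 0.02, about 0.5 s after letting go) has the next disc dropped into place.
- chute_mouth (a point): Middle of the lower edge of the steel chute, 78 mm wide, at y = +92 mm in the dispenser's frame, 27 mm above the worktop (its underside 24 mm, so the tray's edge fits under). A disc slides 50 to 180 mm on along the tray until the raised edge or another disc stops it; with the tray in line with the chute (within 0.4 rad) and 5 to 20 mm of its end inside the mouth, three lie in a row.
- tray: Low tray of pale wood, loose, 0.3 to 0.6 kg, 160 mm in its x, 230 mm in its y, on felt glides (friction about 0.2). Origin: middle of its underside. Flat floor 8 mm above the worktop, raised edge all round 7 mm wide, 13 mm high. Starts left of the dispenser, its y roughly along the dispenser's y. Too wide to grasp; pressed on its floor with 8 to 20 N it follows the fingertips.
- disc_0: Drink disc number 1 from the bottom of the stack at the start: rigid, grey with a foil lid, 66 mm across, 15 mm thick, about 30 g, slippery. Origin: middle of its underside. It starts lying flat in the shaft at z = 72 mm. It is to end on the tray.
- disc_1: Drink disc number 2 from the bottom of the stack at the start: rigid, grey with a foil lid, 66 mm across, 15 mm thick, about 30 g, slippery. Origin: middle of its underside. It starts lying flat in the shaft at z = 87 mm. It is to end on the tray.
- disc_2: Drink disc number 3 from the bottom of the stack at the start: rigid, grey with a foil lid, 66 mm across, 15 mm thick, about 30 g, slippery. Origin: middle of its underside. It starts lying flat in the shaft at z = 102 mm. It is to end on the tray.
- disc_3: Drink disc number 4 from the bottom of the stack at the start: rigid, grey with a foil lid, 66 mm across, 15 mm thick, about 30 g, slippery. Origin: middle of its underside. It starts lying flat in the shaft at z = 117 mm. It is to stay in the dispenser.
- disc_4: Drink disc number 5 from the bottom of the stack at the start: rigid, grey with a foil lid, 66 mm across, 15 mm thick, about 30 g, slippery. Origin: middle of its underside. It starts lying flat in the shaft at z = 132 mm. It is to stay in the dispenser.
- mug_green: green and white mug, 78 mm across, 101 mm tall, at the back; a bystander
- mug_white: white mug with a thin line round the foot, 82 mm across, 94 mm tall, at the back; a bystander
- mug_low: low rounded cream mug, 83 mm across, 86 mm tall, at the back; a bystander
- timer: egg timer, round, 61 mm across, 66 mm tall, to the right of the dispenser; a bystander, loose
- tin: short food tin, 75 mm across, 58 mm tall, behind the tray's first place; a bystander, loose
- spice_jar: spice jar with a black lid, 41 mm across, 105 mm tall, to the right of the dispenser; a bystander, loose

How it is judged:
On the way, in this order (a step that is already met when the one before it is completed fails the run):
1. the tray lies at rest under the mouth of the chute (x of chute_mouth in the frame of tray between -0.06 and 0.06 m and y of chute_mouth in the frame of tray between -0.113 and 0.113 m and linear speed of tray below 0.02 m/s), for 0.2 s.
2. the first disc has come down onto the tray and the lever is up again (x of disc_0 in the frame of tray between -0.08 and 0.08 m and y of disc_0 in the frame of tray between -0.115 and 0.115 m and z of disc_0 in the frame of tray below 0.045 m and value of joint dispenser_lever below 0.05 rad), for 0.2 s.
3. the second disc has come down onto the tray and the lever is up again (x of disc_1 in the frame of tray between -0.08 and 0.08 m and y of disc_1 in the frame of tray between -0.115 and 0.115 m and z of disc_1 in the frame of tray below 0.045 m and value of joint dispenser_lever below 0.05 rad), for 0.2 s.
4. the third disc has come down onto the tray and the lever is up again (x of disc_2 in the frame of tray between -0.08 and 0.08 m and y of disc_2 in the frame of tray between -0.115 and 0.115 m and z of disc_2 in the frame of tray below 0.045 m and value of joint dispenser_lever below 0.05 rad), for 0.2 s.
At the end, for the whole second after the job is handed in: The three discs that were lowest lie still with their middles over the tray (no more than 45 mm up); the other two are in the shaft (within 8 mm of its axis); the tray is at rest with the middle of the chute mouth above it, 20 mm or more inside its long sides; the lever is up (under 0.05 rad) (all of step 1 and all of step 4 and x of disc_0 in the frame of tray between -0.08 and 0.08 m and y of disc_0 in the frame of tray between -0.115 and 0.115 m and z of each of disc_0, disc_1 in the frame of tray below 0.045 m and x of disc_1 in the frame of tray between -0.08 and 0.08 m and y of disc_1 in the frame of tray between -0.115 and 0.115 m and horizontal distance between each of disc_3, disc_4 and dispenser below 0.008 m and height (world z) of each of disc_3, disc_4 above 0.066 m and linear speed of each of disc_0, disc_1, disc_2, disc_3, disc_4 below 0.02 m/s); the robot touches nothing.
It fails at once if a fourth disc is put out (horizontal distance between disc_3 and dispenser above 0.03 m).
It fails at once if the dispenser is pressed with over 50 N (contact force between the fingers and dispenser above 50 N).
It fails at once if the timer, the tin or the spice jar is moved by over 30 mm (distance of any of timer, tin, spice_jar from where it was at the start of the episode above 0.03 m).
It also fails if it takes over 61 s, if anything falls off the work surface, if the arm or the gripper's body presses on something with over 40 N, if the wrist force passes 120 N, or if a joint passes its speed limit or range.

## Working session

There is one attempt and no reset: what is moved stays moved. The work goes in short steps, Python scripts to look and compute and a tool call to move; the robot and the scene stay as the last step left them, time stands still between calls to the robot, and variables do not carry over. Pictures are saved under pics/ and viewed, at most 10 in all, crops included, and the job is handed in when it is done.

```bash
ls; mkdir -p pics
```

Run:
```python
from rig import arm, get_image, camera_params, sign_off
import cv2,numpy as np
for n in ["scene","side"]:
    im=get_image(n); cv2.imwrite(f"pics/{n}0.png",im[:,:,::-1])
    print(n,camera_params(n))
print(camera_params("wrist"))
o=arm.get_obs();print(o)
```

```text
pics
rig.py
scene {'mtx': array([[435.53104528,   0.        , 326.00737531],
       [  0.        , 435.53104528, 238.26621853],
       [  0.        ,   0.        ,   1.        ]]), 'xyz': array([ 0.31787296, -0.49749136,  1.09194316]), 'attitude': array([ 0.50214229,  0.0135262 , -0.53042817])}
side {'mtx': array([[582.12311646,   0.        , 313.63967612],
       [  0.        , 582.12311646, 245.491733  ],
       [  0.        ,   0.        ,   1.        ]]), 'xyz': array([ 0.1967246 , -1.56639548,  0.91294184]), 'attitude': array([ 1.13067326,  0.01012292, -0.22329233])}
{'mtx': array([[346.60977101,   0.        , 320.05718977],
       [  0.        , 346.60977101, 238.49554866],
       [  0.        ,   0.        ,   1.        ]]), 'mount': array([[ 9.65196349e-04,  9.60535824e-01,  2.78154631e-01,
         7.11686581e-02],
       [ 9.99999262e-01, -1.13227651e-03,  4.40030478e-04,
        -9.58342775e-04],
       [ 7.37612994e-04,  2.78154001e-01, -9.60536208e-01,
        -1.42901157e-01],
       [ 0.00000000e+00,  0.00000000e+00,  0.00000000e+00,
         1.00000000e+00]])}
{'clock': 0.1, 'q': array([ 1.18569183e+00,  2.63451253e-01, -4.88495386e-02,  1.25938671e+00,
       -6.04772709e-06,  1.41545751e+00]), 'joint_vel': array([-0.00067516, -0.0018532 ,  0.0019973 ,  0.0003202 , -0.0002225 ,
        0.00041421]), 'effort': array([ 5.84297832e-04, -6.38582826e+01,  3.85063970e+01,  1.00177791e-02,
       -2.40832160e-04,  1.86639419e-06]), 'eef_pos': array([0.11950663, 0.51097853, 0.23089432]), 'orientation': array([-3.14071127e+00, -1.31903287e-04,  2.91182691e+00]), 'ft_force': array([ 0.02396256, -0.02911603,  0.28446918]), 'ft_torque': array([ 0.02062487,  0.00035329, -0.01642593]), 'gripper_force': 0.0, 'gripper_width': 0.08549746278954576}
```

View pics/scene0.png

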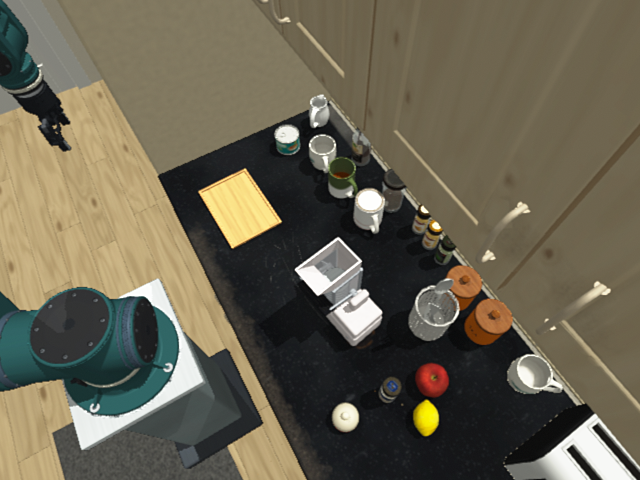

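View pics/side0.png

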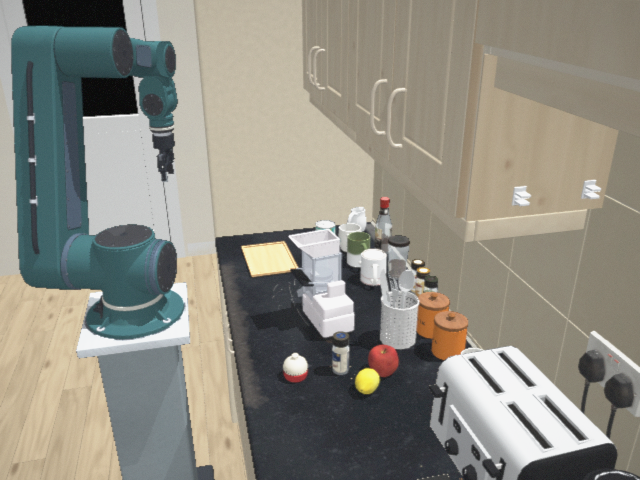

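The scene view shows the tray at about (240,208), the hopper at about (330,268), the dispenser's rear housing at (357,317), the tin at (287,138), the egg timer at (345,417) and the spice jar at (390,390). The side view shows the same layout, with the hopper at (318,245). Next I'll measure the tray and enlarge the dispenser.

Create h.py:
```python
from rig import arm, get_image, camera_params, sign_off
import cv2,numpy as np
from scipy.spatial.transform import Rotation as R
def rot(a): return R.from_euler('xyz',a).as_matrix()
def pose(name):
    p=camera_params(name)
    if name=="wrist":
        o=arm.get_obs(); T=rot(o['orientation']); m=p['mount']
        return p['mtx'],T@m[:3,:3],o['eef_pos']+T@m[:3,3]
    return p['mtx'],rot(p['attitude']),p['xyz']
def ray(uv,cam):
    K,Rm,c=cam; uv=np.atleast_2d(uv).astype(float)
    d=np.c_[(uv[:,0]-K[0,2])/K[0,0],-(uv[:,1]-K[1,2])/K[1,1],-np.ones(len(uv))]
    return c,d@Rm.T
def onz(uv,z,cam):
    c,d=ray(uv,cam); return c+d*((z-c[2])/d[:,2])[:,None]
def proj(P,cam):
    K,Rm,c=cam; q=(np.atleast_2d(P)-c)@Rm
    return np.c_[K[0,2]+K[0,0]*q[:,0]/-q[:,2],K[1,2]+K[1,1]*q[:,1]/q[:,2]]
def wood(im):
    h=cv2.cvtColor(im,cv2.COLOR_RGB2HSV)
    m=cv2.inRange(h,(8,50,120),(30,255,255))
    return cv2.morphologyEx(m,cv2.MORPH_OPEN,np.ones((3,3)))
def tray(name,roi,im=None,cam=None):
    cam=cam or pose(name); im=get_image(name) if im is None else im
    m=wood(im); k=np.zeros_like(m); x0,y0,x1,y1=roi; k[y0:y1,x0:x1]=m[y0:y1,x0:x1]
    cs,_=cv2.findContours(k,cv2.RETR_EXTERNAL,cv2.CHAIN_APPROX_NONE)
    c=max(cs,key=cv2.contourArea)[:,0,:]
    w=onz(c,0.013,cam)[:,:2].astype(np.float32)
    return cv2.minAreaRect(w),im
```

Run:
```python
from h import *
r,im=tray("scene",(175,155,300,260)); print(r, cv2.boxPoints(r))
c=im[220:370,270:410]; cv2.imwrite("pics/disp1.png",cv2.resize(c[:,:,::-1],None,fx=4,fy=4,interpolation=cv2.INTER_CUBIC))
o=arm.get_obs(); w=get_image("wrist"); cv2.imwrite("pics/w1.png",w[:,:,::-1])
```

```text
((0.43863388895988464, 0.24793124198913574), (0.1623413860797882, 0.23493172228336334), 1.9617176055908203) [[0.35348973 0.36254963]
 [0.36153182 0.12775561]
 [0.5237781  0.13331285]
 [0.515736   0.36810687]]
```

View pics/disp1.png

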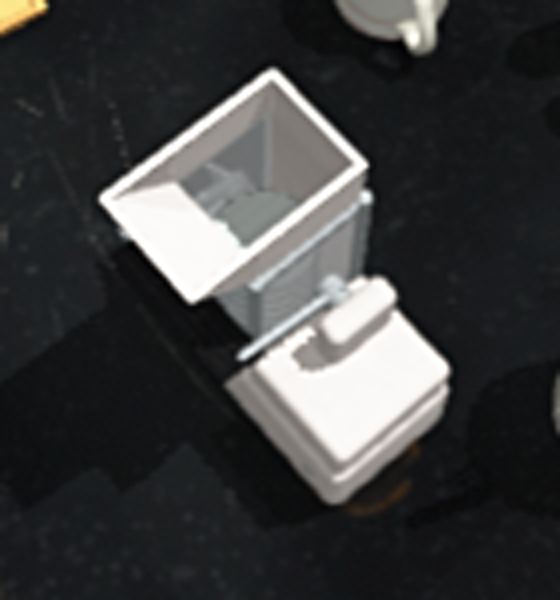

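View pics/w1.png

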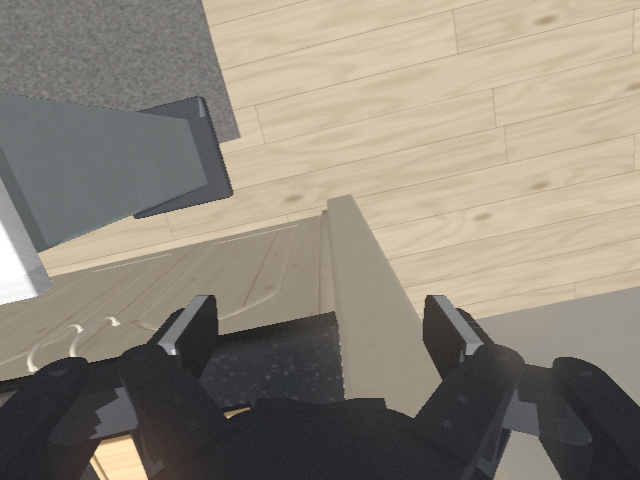

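The crop shows the hopper rim corners at (272,70), (366,165), (192,302) and (101,197), with the last two forming the scoop's front edge. The housing's front-right top edge runs to about (335,470). The wrist view shows only the floor and the worktop's edge.

Run:
```python
from h import *
cam=pose("scene")
f=lambda p:(np.array(p)+.5)/4-.5+[270,220]
p=np.array([f(q) for q in [(272,70),(366,165),(192,302),(101,197)]])
w=onz(p,.255,cam); print(w.round(4))
for i in range(4): d=w[(i+1)%4]-w[i]; print(np.linalg.norm(d).round(4),np.arctan2(d[1],d[0]).round(3))
back=(w[0]+w[1])/2; front=(w[2]+w[3])/2; ax=back-front; L=np.linalg.norm(ax); yaw=np.arctan2(ax[1],ax[0]); print("yaw",yaw,L,front)
# side-view hopper enlarged, overlay of predicted points using yaw
c,s=np.cos(yaw),np.sin(yaw); Rz=np.array([[c,-s,0],[s,c,0],[0,0,1]])
o=front-Rz@np.array([-.081,0,.255]); print("origin",o)
pts={"scoop":[(-.081,.038,.255),(-.081,-.038,.255)],"shaftbot":[(x,y,.072) for x in(-.041,.041) for y in(-.041,.041)],"base":[(x,y,z) for z in (.069,0) for x in(-.048,.048) for y in(-.123,.037)],"pad":[(x,y,.146) for x in(-.076,-.042) for y in(-.052,.052)],"chute":[(a,.092,.027) for a in(-.039,.039)]}
out=[]
for n in("scene","side"):
    im=get_image(n)[:,:,::-1].copy(); cm=pose(n)
    x0,y0=((270,210),(270,215))[n=="side"]
    k=im[y0:y0+150,x0:x0+100]; k=cv2.resize(k,None,fx=4,fy=4,interpolation=cv2.INTER_CUBIC)
    for (nm,P),col in zip(pts.items(),[(0,0,255),(0,255,0),(255,0,0),(0,255,255),(255,0,255)]):
        for q in proj(np.array(P)@Rz.T+o,cm): cv2.circle(k,tuple(int(v) for v in (q-[x0,y0]+.5)*4-.5),3,col,-1)
    out.append(k)
cv2.imwrite("pics/ov2.png",np.hstack(out))
```

```text
[[ 0.564  -0.1059  0.255 ]
 [ 0.5771 -0.181   0.255 ]
 [ 0.4587 -0.201   0.255 ]
 [ 0.4468 -0.1253  0.255 ]]
0.0762 -1.398
0.12 -2.974
0.0767 1.727
0.1188 0.164
yaw 0.1656773523066235 0.11939237680218884 [ 0.45275355 -0.16314969  0.255     ]
origin [ 0.53264441 -0.14979114  0.        ]
```

View pics/ov2.png

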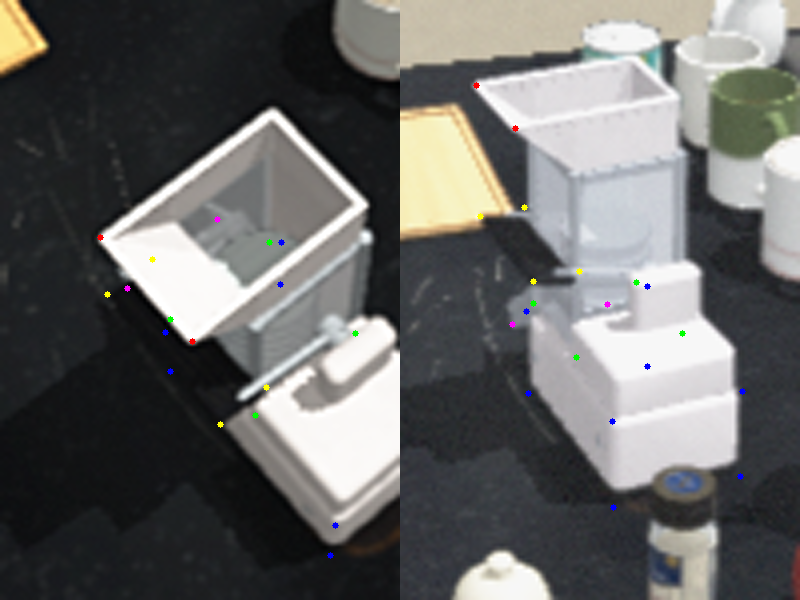

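The overlay agrees with the hopper, pad and base to within about 3 mm: predicted pad corners fall on the black bar at (480,216)–(579,271) in the side view. So the dispenser is at (0.533, -0.150) with yaw 0.166, and the tray is at (0.439, 0.248) with yaw 0.034.

Add to h.py:
```python
O=np.array([.5326,-.1498,0]); YAW=.166; D=R.from_euler('z',YAW).as_matrix()
def dw(p): return O+D@np.array(p)
def go(t):
    o=arm.get_obs(); print("tool d",(rot(o['orientation']).T@(np.array(t)-o['eef_pos'])).round(4))
```

Run:
```python
from h import *
cam=pose("scene")
print("mug/tin feet",onz([(342,196),(368,228),(323,168),(288,152),(345,430),(388,402)],0,cam).round(3))
m=dw([0,.092,.027]); c=m+D@[0,.103,0]; print(m,c,[(c+D@[x,y,0]).round(3) for x in(-.08,.08) for y in(-.115,.115)])
go([.437,.250,.06]); go([.437,.250,.02])
```

```text
mug/tin feet [[ 0.724  0.128  0.   ]
 [ 0.73  -0.006  0.   ]
 [ 0.728  0.249  0.   ]
 [ 0.664  0.363  0.   ]
 [ 0.391 -0.43   0.   ]
 [ 0.511 -0.429  0.   ]]
[ 0.51739804 -0.05906467  0.027     ] [0.50037846 0.04251945 0.027     ] [array([ 0.44 , -0.084,  0.027]), array([0.402, 0.143, 0.027]), array([ 0.598, -0.058,  0.027]), array([0.56 , 0.169, 0.027])]
tool d [-0.3686 -0.1819  0.1712]
tool d [-0.3686 -0.1819  0.2112]
```

The manual's scale: shifts go in shares of 0.5 m and turns go in shares of 2 pi rad. Converting my numbers, -0.03 m / 0.5 = -0.06, -0.015 m / 0.5 = -0.03.

Request:
shift_gripper(
  plan=[
    [[0.085, -0.06, -0.03, 0.02, 0, 0, 0], [0.085, -0.06, -0.03, 0.02, 0, 0, 0], [0.085, -0.06, -0.03, 0.02, 0, 0, 0], [0.085, -0.06, -0.03, 0.03, 0, 0, 0], [0.085, -0.06, -0.03, 0.03, 0, 0, 0], [0.085, -0.06, -0.03, 0.03, 0, 0, 0], [0.085, -0.06, -0.03, 0.03, 0, 0, 0], [0.085, -0.06, -0.03, 0.03, 0, 0, 0], [0.085, -0.06, -0.03, 0.03, 0, 0, 0], [0.085, -0.06, -0.03, 0.03, 0, 0, 0], [0.085, -0.06, -0.03, 0.03, 0, 0, 0], [0.085, -0.06, -0.03, 0.03, 0, 0, 0]],
  ],
)

```text
clock: 1.3
eef_pos: [0.4302, 0.2526, 0.0656]
orientation: [3.141, 0.0, 2.912]
ft_force: [0.3, 0.5, 0.4]
gripper_width: 0.085
gripper_force: 0.0
```

```bash
python3 -c "
from h import *
go([.437,.250,.02])"
```

```text
tool d [-0.0072 -0.001   0.0456]
```

To row units: 0.02 m / 0.5 = 0.04, 0.01 m / 0.5 = 0.02.

Request:
shift_gripper(
  plan=[
    [[0.085, -0.008, 0, 0.04, 0, 0, 0], [0.085, -0.006, 0, 0.04, 0, 0, 0], [0.085, 0, 0, 0.02, 0, 0, 0], [0.085, 0, 0, 0.008, 0, 0, 0], [0.085, 0, 0, 0.006, 0, 0, 0], [0.085, 0, 0, 0, 0, 0, 0]],
  ],
)

```text
clock: 1.8
eef_pos: [0.4358, 0.2525, 0.0093]
orientation: [-3.142, -0.0, 2.912]
ft_force: [0.6, -0.0, 0.4]
gripper_width: 0.085
gripper_force: 0.0
```

To row units: 0.004 m / 0.5 = 0.008, 0.002 m / 0.5 = 0.004.

Request:
shift_gripper(
  plan=[
    [[0.085, 0, 0, 0.008, 0, 0, 0], [0.085, 0, 0, 0.008, 0, 0, 0], [0.085, 0, 0, 0.004, 0, 0, 0], [0.085, 0, 0, 0, 0, 0, 0]],
  ],
)

```text
clock: 2.13
eef_pos: [0.4357, 0.2523, -0.0009]
orientation: [-3.141, -0.0, 2.912]
ft_force: [-0.4, -0.2, 0.3]
gripper_width: 0.0849
gripper_force: 0.0
```

To row units: 0.002 m / 0.5 = 0.004.

Request:
shift_gripper(
  plan=[
    [[0.085, 0, 0, 0.004, 0, 0, 0], [0.085, 0, 0, 0.004, 0, 0, 0], [0.085, 0, 0, 0, 0, 0, 0]],
  ],
)

```text
clock: 2.38
eef_pos: [0.436, 0.2523, -0.0049]
orientation: [3.142, 0.0, 2.912]
ft_force: [0.4, 0.6, 0.2]
gripper_width: 0.0849
gripper_force: 0.0
```

Request:
shift_gripper(
  plan=[
    [[0.085, 0, 0, 0.002, 0, 0, 0], [0.085, 0, 0, 0, 0, 0, 0]],
  ],
)

```text
clock: 2.55
eef_pos: [0.436, 0.2524, -0.0051]
orientation: [3.141, 0.001, 2.912]
ft_force: [-3.6, -0.9, 14.1]
gripper_width: 0.0847
gripper_force: 6.7
```

To row units: -0.01 m / 0.5 = -0.02, -0.007 m / 0.5 = -0.014.

Request:
shift_gripper(
  plan=[
    [[0.085, -0.004, -0.008, 0, 0, 0, 0], [0.085, -0.008, -0.014, 0, 0, 0, 0], [0.085, -0.012, -0.02, 0, 0, 0, 0], [0.085, -0.012, -0.02, 0, 0, 0, 0], [0.085, -0.008, -0.014, 0, 0, 0, 0], [0.085, 0, 0, 0, 0, 0, 0]],
  ],
)

```text
clock: 3.05
eef_pos: [0.4499, 0.2094, -0.005]
orientation: [3.141, 0.002, 2.911]
ft_force: [1.8, -4.5, 9.9]
gripper_width: 0.0851
gripper_force: 4.8
```

Run:
```python
from h import *
r,im=tray("scene",(175,155,300,290)); print(r,arm.get_obs()['ft_force']); cv2.imwrite("pics/s3.png",im[:,:,::-1])
```

```text
((0.44977471232414246, 0.20666265487670898), (0.16272613406181335, 0.23426170647144318), 5.206465721130371) [ 1.84317199 -5.6150597  10.28766316]
```

View pics/s3.png

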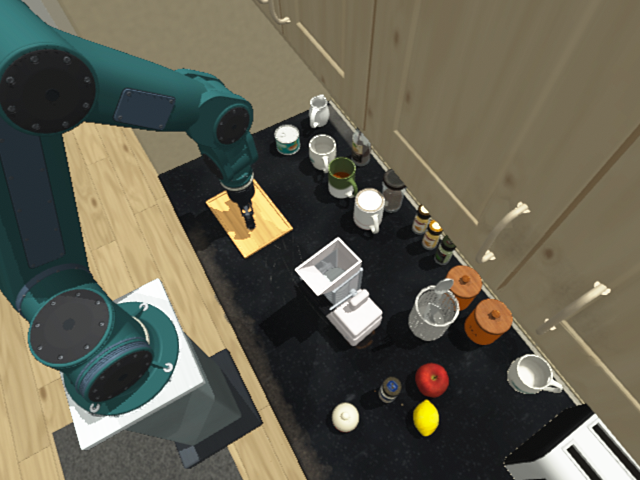

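The picture shows the fingertips on the tray at about (248,215). The tray has followed them by 42 mm and turned slightly towards the dispenser's yaw.

To row units: -0.012 m / 0.5 = -0.024, 0.0003 m / 0.5 = 0.0006.

Request:
shift_gripper(
  plan=[
    [[0.085, -0.006, -0.01, 0.0006, 0, 0, 0], [0.085, -0.012, -0.02, 0, 0, 0, 0], [0.085, -0.014, -0.024, 0, 0, 0, 0], [0.085, -0.014, -0.024, 0, 0, 0, 0], [0.085, -0.014, -0.024, 0, 0, 0, 0], [0.085, -0.014, -0.024, 0, 0, 0, 0], [0.085, -0.012, -0.02, 0, 0, 0, 0], [0.085, -0.006, -0.01, 0, 0, 0, 0], [0.085, 0, 0, 0, 0, 0, 0]],
  ],
)

```text
clock: 3.85
eef_pos: [0.4772, 0.123, -0.0051]
orientation: [3.141, 0.003, 2.911]
ft_force: [0.8, -5.3, 14.0]
gripper_width: 0.0847
gripper_force: 6.9
```

Run:
```python
from h import *
r,im=tray("scene",(175,155,320,300)); print(r,arm.get_obs()['ft_force'])
```

```text
((0.4735591411590576, 0.1217862069606781), (0.16266705095767975, 0.2344629168510437), 9.003449440002441) [ 0.27299779 -5.78629393 14.14611965]
```

To row units: -0.013 m / 0.5 = -0.026, -0.01 m / 0.5 = -0.02, 0.01 rad / 6.2832 = 0.0016.

Request:
shift_gripper(
  plan=[
    [[0.085, -0.006, -0.01, 0, 0, 0, 0.0016], [0.085, -0.012, -0.02, 0, 0, 0, 0.0016], [0.085, -0.016, -0.026, 0, 0, 0, 0.0016], [0.085, -0.018, -0.026, 0, 0, 0, 0.0016], [0.085, -0.016, -0.026, 0, 0, 0, 0.0016], [0.085, -0.012, -0.02, 0, 0, 0, 0], [0.085, -0.006, -0.01, 0, 0, 0, 0], [0.085, 0, 0, 0, 0, 0, 0]],
  ],
)

```text
clock: 4.57
eef_pos: [0.501, 0.045, -0.0051]
orientation: [3.141, 0.003, 2.861]
ft_force: [-0.4, -5.8, 12.9]
gripper_width: 0.085
gripper_force: 6.6
```

Run:
```python
from h import *
r,im=tray("scene",(175,155,350,330)); print(r,cv2.boxPoints(r),arm.get_obs()['ft_force'])
cv2.imwrite("pics/s4.png",cv2.resize(im[150:330,200:410,::-1],None,fx=3,fy=3,interpolation=cv2.INTER_CUBIC))
```

```text
((0.21176449954509735, 0.11884111911058426), (0.4047373831272125, 0.11231555044651031), 89.87518310546875) [[ 0.15516602 -0.08340476]
 [ 0.26748127 -0.08364943]
 [ 0.268363    0.321087  ]
 [ 0.15604773  0.32133168]] [ 0.69013486 -6.12055776 13.11065369]
```

View pics/s4.png

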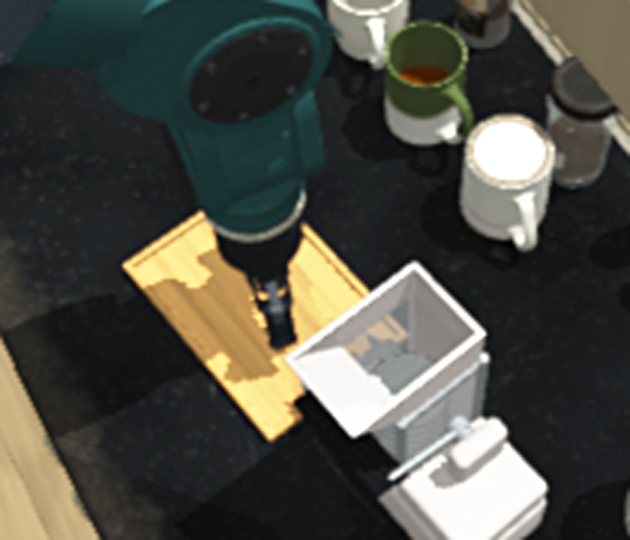

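The tray's near long edge runs from corner (125,265) to corner (270,440), with its far end under the chute behind the hopper. I'll cast those two corners onto the rim plane.

Run:
```python
from h import *
cam=pose("scene")
p=(np.array([(124,265),(270,441)])+.5)/3-.5+[200,150]
w=onz(p,.013,cam); print(w.round(4)); a,b=w; d=a-b; L=np.hypot(d[0],d[1]); yaw=np.arctan2(-d[0],d[1]); print(L,yaw)
c=(a+b)/2+.08*np.array([np.cos(yaw),np.sin(yaw),0]); print("centre",c)
m=dw([0,.092,.027]); q=R.from_euler('z',-yaw).apply(m-c); print("mouth in tray",q.round(4), "disp frame corner y", ((b-O)@D).round(4))
```

```text
[[ 0.3984  0.1452  0.013 ]
 [ 0.4339 -0.0814  0.013 ]]
0.22942697351009553 0.15542158565692904
centre [0.4951908  0.04427958 0.013     ]
mouth in tray [ 0.0059 -0.1055  0.014 ] disp frame corner y [-0.086   0.0837  0.013 ]
```

To row units: -0.035 m / 0.5 = -0.07, -0.001 m / 0.5 = -0.002.

Request:
shift_gripper(
  plan=[
    [[0.085, -0.002, -0.003, 0, 0, 0, 0], [0.085, -0.002, -0.003, 0, 0, 0, 0], [0.085, 0, 0, 0, 0, 0, 0], [0.085, 0, 0, -0.008, 0, 0, 0], [0.085, 0, 0, -0.03, 0, 0, 0], [0.085, 0, 0, -0.07, 0, 0, 0], [0.0, 0, 0, -0.07, 0, 0, 0], [0.0, 0, 0, -0.07, 0, 0, 0], [0.0, 0, 0, -0.07, 0, 0, 0], [0.0, 0, 0, -0.07, 0, 0, 0], [0.0, 0, 0, -0.07, 0, 0, 0], [0.0, 0, 0, -0.07, 0, 0, 0]],
  ],
)

```text
clock: 5.62
eef_pos: [0.5001, 0.0428, 0.26]
orientation: [-3.142, 0.0, 2.862]
ft_force: [1.1, -0.6, -0.7]
gripper_width: 0.0119
gripper_force: 0.0
```

Run:
```python
from h import *
R_=rot(arm.get_obs()['orientation'])
a=D@[1,0,0]
for th in (30,40): 
  t=np.radians(th); z=np.cos(t)*np.array([0,0,-1])+np.sin(t)*a
  for s in(1,-1):
    y=s*(D@[0,1,0]); x=np.cross(y,z); T=np.c_[x,y,z]
    rv=R.from_matrix(R_.T@T).as_rotvec(); print(th,s,rv.round(3),np.linalg.norm(rv).round(3),"orient",R.from_matrix(T).as_euler('xyz').round(3))
for p in [(-.059,0,.146),(-.061,0,.112),(-.081,0,.255)]: print(dw(p).round(4))
```

```text
30 1 [-0.117 -0.515 -0.435] 0.684 orient [ 3.142  0.524 -2.976]
30 -1 [-0.7    0.159  2.614] 2.711 orient [ 3.142 -0.524  0.166]
40 1 [-0.156 -0.686 -0.427] 0.823 orient [ 3.142  0.698 -2.976]
40 -1 [-0.928  0.211  2.551] 2.723 orient [ 3.142 -0.698  0.166]
[ 0.4744 -0.1595  0.146 ]
[ 0.4724 -0.1599  0.112 ]
[ 0.4527 -0.1632  0.255 ]
```

```bash
python3 -c "
from h import *
go(dw([-.13,0,.29]))"
```

```text
tool d [ 0.0329 -0.2322 -0.03  ]
```

To row units: -0.036 m / 0.5 = -0.072, -0.033 m / 0.5 = -0.066.

Request:
shift_gripper(
  plan=[
    [[0, 0.02, -0.05, -0.03, 0, 0, 0], [0, 0.02, -0.066, -0.03, 0, 0, 0], [0, 0.02, -0.072, 0, 0, 0, 0], [0, 0.006, -0.072, 0, 0, 0, 0], [0, 0, -0.072, 0, 0, 0, 0], [0, 0, -0.072, 0, 0, 0, 0], [0, 0, -0.06, 0, 0, 0, 0], [0, 0, 0, 0, 0, 0, 0]],
  ],
)

```text
clock: 6.28
eef_pos: [0.4037, -0.175, 0.2879]
orientation: [-3.141, -0.0, 2.858]
ft_force: [-0.7, 0.8, -1.2]
gripper_width: -0.0001
gripper_force: 0.0
```

Request:
shift_gripper(
  plan=[
    [[0, 0, 0, 0, -0.0035, -0.0156, -0.0097], [0, 0, 0, 0, -0.0035, -0.0156, -0.0097], [0, 0, 0, 0, -0.0035, -0.0156, -0.0097], [0, 0, 0, 0, -0.0035, -0.0156, -0.0097], [0, 0, 0, 0, -0.0035, -0.0156, -0.0097], [0, 0, 0, 0, -0.0035, -0.0156, -0.0097], [0, 0, 0, 0, -0.0035, -0.0156, -0.0097], [0, 0, 0, 0, 0, 0, 0]],
  ],
)

```text
clock: 6.95
eef_pos: [0.4035, -0.1706, 0.2869]
orientation: [3.14, 0.702, -2.976]
ft_force: [-0.2, -0.3, -0.8]
gripper_width: -0.0002
gripper_force: 0.0
```

Run:
```python
from h import *
o=arm.get_obs(); print(o['q'].round(3)); T=rot(o['orientation']); print((D.T@T).round(3), (D.T@(o['eef_pos']-O)).round(4))
go(dw([-.13,0,.20])); 
for t in ([-.063,0,.165],[-.063,0,.146],[-.064,0,.112]): go(dw(t))
```

```text
[-1.012 -0.201 -0.586  0.873  0.64  -1.074]
[[-0.763 -0.     0.646]
 [ 0.001  1.     0.001]
 [-0.646  0.001 -0.763]] [-0.1307  0.0008  0.2869]
tool d [ 0.0555 -0.001   0.0668]
tool d [ 0.027  -0.001   0.1368]
tool d [ 0.0393 -0.001   0.1513]
tool d [ 0.062  -0.0011  0.1766]
```

To row units: 0.023 m / 0.5 = 0.046, -0.001 m / 0.5 = -0.002.

Request:
shift_gripper(
  plan=[
    [[0, 0.04, 0, 0.044, 0, 0, 0], [0, 0.04, 0, 0.044, 0, 0, 0], [0, 0.031, -0.002, 0.044, 0, 0, 0], [0, -0.018, 0, 0.046, 0, 0, 0], [0, -0.018, 0, 0.046, 0, 0, 0], [0, -0.018, 0, 0.044, 0, 0, 0], [0, 0, 0, 0, 0, 0, 0]],
  ],
)

```text
clock: 7.53
eef_pos: [0.4707, -0.1603, 0.1655]
orientation: [3.138, 0.695, -2.978]
ft_force: [-0.8, 1.0, -0.1]
gripper_width: 0.0
gripper_force: 0.0
```

Run:
```python
from h import *
o=arm.get_obs(); T=rot(o['orientation']); print((D.T@(o['eef_pos']-O)).round(4))
for t in ([-.063,0,.15],[-.064,0,.115]): go(dw(t))
im=get_image("side"); s=get_image("scene")
k=[cv2.resize(a,None,fx=4,fy=4,interpolation=cv2.INTER_CUBIC) for a in (im[215:365,270:370],s[210:360,270:370])]
cv2.imwrite("pics/p5.png",np.hstack(k)[:,:,::-1])
```

```text
[-0.0628 -0.0002  0.1655]
tool d [0.0101 0.0001 0.0118]
tool d [0.0333 0.     0.038 ]
```

View pics/p5.png

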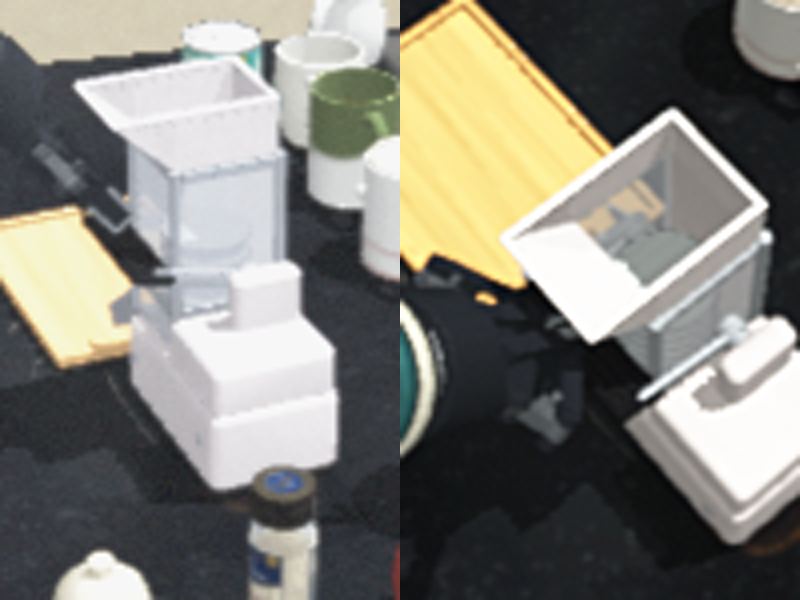

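The fingertips stand over the lever's press bar at about (130,215) in the side crop. The tray is tucked under the chute at (110,350), and the scoop is clear. Now the first press.

To row units: 0.006 m / 0.5 = 0.012, 0.005 m / 0.5 = 0.01.

Request:
shift_gripper(
  plan=[
    [[0, 0.01, 0, 0.012, 0, 0, 0], [0, 0.01, 0, 0.012, 0, 0, 0], [0, 0.008, 0, 0.009, 0, 0, 0], [0, 0.008, 0, 0.009, 0, 0, 0], [0, 0, 0, 0, 0, 0, 0]],
  ],
)

```text
clock: 8.05
eef_pos: [0.4681, -0.1618, 0.1392]
orientation: [3.141, 0.697, -2.977]
ft_force: [-0.1, -1.2, 3.1]
gripper_width: 0.0004
gripper_force: 1.6
```

Request:
shift_gripper(
  plan=[
    [[0, 0.01, 0, 0.012, 0, 0, 0], [0, 0.01, 0, 0.012, 0, 0, 0], [0, 0.01, 0, 0.012, 0, 0, 0], [0, 0, 0, 0, 0, 0, 0]],
  ],
)

```text
clock: 8.38
eef_pos: [0.4687, -0.1619, 0.1162]
orientation: [3.141, 0.699, -2.976]
ft_force: [2.9, -1.1, 6.3]
gripper_width: -0.0004
gripper_force: 2.9
```

```bash
python3 -c "
from h import *
o=arm.get_obs(); print((D.T@(o['eef_pos']-O)).round(4)); go(dw([-.064,0,.114]))"
```

```text
[-0.065  -0.0014  0.1162]
tool d [0.0006 0.0014 0.0023]
```

To row units: 0.0018 m / 0.5 = 0.0036, 0.0015 m / 0.5 = 0.003.

Request:
shift_gripper(
  plan=[
    [[0, 0.003, 0, 0.0036, 0, 0, 0], [0, 0.0012, 0, 0.0016, 0, 0, 0], [0, 0, 0, 0, 0, 0, 0]],
  ],
)

```text
clock: 8.63
eef_pos: [0.4692, -0.1621, 0.1142]
orientation: [-3.141, 0.7, -2.975]
ft_force: [-6.3, 2.1, 17.8]
gripper_width: -0.0001
gripper_force: 8.8
```

Request:
shift_gripper(
  plan=[
    [[0, 0.0012, 0, 0.0016, 0, 0, 0], [0, 0, 0, 0, 0, 0, 0]],
  ],
)

```text
clock: 8.8
eef_pos: [0.4694, -0.1621, 0.1137]
orientation: [-3.14, 0.701, -2.975]
ft_force: [-11.4, 2.8, 26.5]
gripper_width: 0.0
gripper_force: 14.0
```

To row units: -0.014 m / 0.5 = -0.028, -0.013 m / 0.5 = -0.026.

Request:
shift_gripper(
  plan=[
    [[0, -0.014, 0, -0.016, 0, 0, 0], [0, -0.022, 0, -0.026, 0, 0, 0], [0, -0.024, 0, -0.028, 0, 0, 0], [0, -0.006, 0, -0.008, 0, 0, 0], [0, 0, 0, 0, 0, 0, 0], [0, 0, 0, 0, 0, 0, 0], [0, 0, 0, 0, 0, 0, 0], [0, 0, 0, 0, 0, 0, 0], [0, 0, 0, 0, 0, 0, 0], [0, 0, 0, 0, 0, 0, 0], [0, 0, 0, 0, 0, 0, 0], [0, 0, 0, 0, 0, 0, 0]],
  ],
)

```text
clock: 9.8
eef_pos: [0.4685, -0.1613, 0.1625]
orientation: [3.14, 0.698, -2.977]
ft_force: [-1.0, -0.4, -0.0]
gripper_width: 0.0004
gripper_force: 0.0
```

Run:
```python
from h import *
im=get_image("side"); s=get_image("scene")
k=[cv2.resize(a,None,fx=4,fy=4,interpolation=cv2.INTER_CUBIC) for a in (im[215:365,260:360],s[170:320,250:350])]
cv2.imwrite("pics/p6.png",np.hstack(k)[:,:,::-1])
```

```text
(no output)
```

View pics/p6.png

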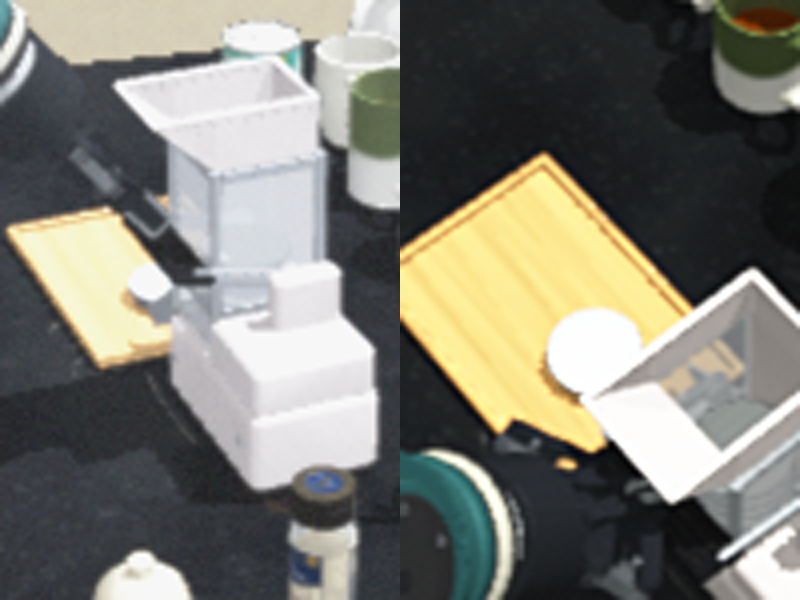

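The side crop shows the first disc on the tray at (150,285). The scene crop shows it flat at (595,350), with the lever up again. Second press, same stroke.

To row units: 0.009 m / 0.5 = 0.018, 0.008 m / 0.5 = 0.016.

Request:
shift_gripper(
  plan=[
    [[0, 0.016, 0, 0.018, 0, 0, 0], [0, 0.014, 0, 0.018, 0, 0, 0], [0, 0.014, 0, 0.016, 0, 0, 0], [0, 0.012, 0, 0.014, 0, 0, 0], [0, 0.006, 0, 0.006, 0, 0, 0], [0, 0.003, 0, 0.0046, 0, 0, 0], [0, 0, 0, 0, 0, 0, 0], [0, 0, 0, 0, 0, 0, 0]],
  ],
)

```text
clock: 10.57
eef_pos: [0.4693, -0.1619, 0.1139]
orientation: [-3.14, 0.701, -2.974]
ft_force: [-9.9, -0.0, 21.6]
gripper_width: 0.0003
gripper_force: 11.6
```

To row units: -0.014 m / 0.5 = -0.028, -0.013 m / 0.5 = -0.026.

Request:
shift_gripper(
  plan=[
    [[0, -0.014, 0, -0.016, 0, 0, 0], [0, -0.022, 0, -0.026, 0, 0, 0], [0, -0.024, 0, -0.028, 0, 0, 0], [0, -0.005, 0, -0.0066, 0, 0, 0], [0, 0, 0, 0, 0, 0, 0], [0, 0, 0, 0, 0, 0, 0], [0, 0, 0, 0, 0, 0, 0], [0, 0, 0, 0, 0, 0, 0], [0, 0, 0, 0, 0, 0, 0], [0, 0, 0, 0, 0, 0, 0], [0, 0, 0, 0, 0, 0, 0], [0, 0, 0, 0, 0, 0, 0]],
  ],
)

```text
clock: 11.57
eef_pos: [0.4685, -0.1613, 0.1625]
orientation: [3.14, 0.698, -2.977]
ft_force: [-0.4, -0.3, 0.3]
gripper_width: -0.0005
gripper_force: 0.0
```

Run:
```python
from h import *
s=get_image("scene"); cam=pose("scene")
m=cv2.inRange(cv2.cvtColor(s,cv2.COLOR_RGB2HSV),(0,0,200),(180,40,255)); k=np.zeros_like(m); k[200:275,240:320]=m[200:275,240:320]
for c in cv2.findContours(k,cv2.RETR_EXTERNAL,cv2.CHAIN_APPROX_NONE)[0]:
    if cv2.contourArea(c)>60:
        x,y,w,h=cv2.boundingRect(c); p=onz([(x+w/2,y+h/2)],.023,cam)[0]; print((x,y,w,h),cv2.contourArea(c),p.round(3),(D.T@(p-O)).round(3))
```

```text
(282, 242, 38, 33) 598.5 [ 0.512 -0.003  0.023] [0.004 0.148 0.023]
```

Run:
```python
from h import *
im=get_image("side"); s=get_image("scene")
k=[cv2.resize(a,None,fx=4,fy=4,interpolation=cv2.INTER_CUBIC) for a in (im[215:365,260:360],s[170:320,250:350])]
cv2.imwrite("pics/p7.png",np.hstack(k)[:,:,::-1])
```

```text
(no output)
```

View pics/p7.png

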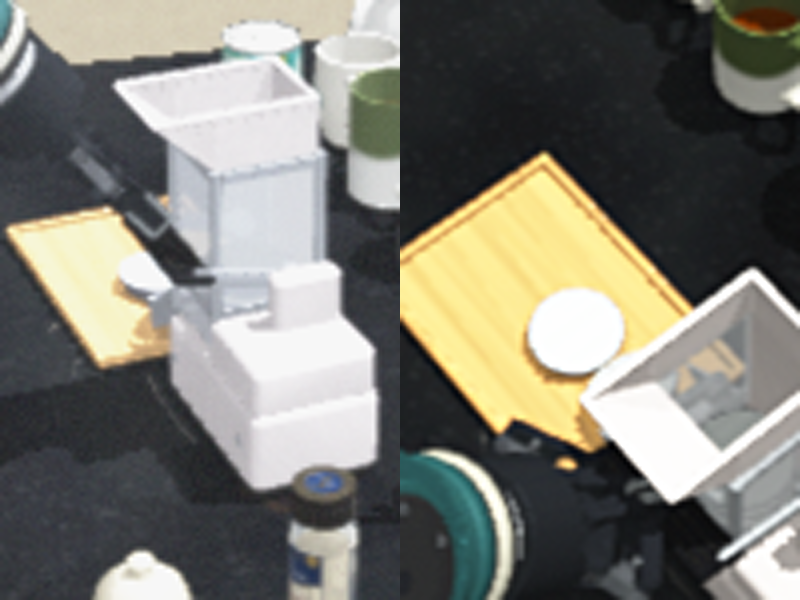

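The second press moved disc 1 to (575,332) in the scene crop. A sliver of the second disc shows at (605,365), mostly hidden by the hopper. I'll work out where each one lies.

Run:
```python
from h import *
s=get_image("scene"); cam=pose("scene")
p6=(np.array([(595-400,351)])+.5)/4-.5+[250,170]; p7=(np.array([(576-400,332)])+.5)/4-.5+[250,170]
for p in(p6,p7): print("disc0 d",((onz(p,.023,cam)[0]-O)@D).round(4))
t=np.linspace(0,2*np.pi,24,endpoint=False)
# hue/brightness of pixels just below disc0 near the hopper
for y in range(259,270): print(y,[ '%d,%d'%(s[y,x].min(),s[y,x].max()-s[y,x].min()) for x in range(290,306,2)])
for y1 in (.095,.1,.105,.11):
  for z in (.023,.038):
    c=np.array([dw([.033*np.cos(a),y1+.033*np.sin(a),z]) for a in t]); q=proj(c,cam); print(y1,z,"min x",q[q[:,0].argmin()].round(1),"max y",q[q[:,1].argmax()].round(1), "center",proj(dw([0,y1,z]),cam).round(1))
w=get_image("wrist"); cv2.imwrite("pics/w7.png",w[:,:,::-1])
```

```text
disc0 d [0.0003 0.1553 0.023 ]
disc0 d [-0.0007  0.1753  0.023 ]
259 ['254,0', '253,1', '253,1', '254,0', '255,0', '255,0', '226,4', '206,36']
260 ['255,0', '254,0', '254,1', '255,0', '255,0', '249,3', '200,25', '247,4']
261 ['255,0', '255,0', '255,0', '255,0', '250,4', '212,6', '235,4', '250,1']
262 ['232,10', '255,0', '255,0', '245,8', '158,3', '231,3', '247,2', '255,0']
263 ['86,38', '139,9', '141,14', '103,27', '111,51', '250,3', '251,1', '255,0']
264 ['53,90', '54,84', '51,84', '54,101', '205,29', '251,2', '255,0', '242,5']
265 ['77,114', '80,121', '76,117', '97,126', '249,2', '255,0', '255,0', '148,12']
266 ['128,125', '138,117', '126,128', '129,107', '253,2', '255,0', '208,12', '138,10']
267 ['158,97', '158,97', '136,118', '194,48', '255,0', '234,7', '162,12', '181,12']
268 ['152,102', '158,96', '151,103', '255,0', '253,1', '179,14', '224,8', '242,6']
269 ['142,110', '157,97', '163,90', '255,0', '221,8', '237,7', '250,3', '248,4']
0.095 0.023 min x [300.  271.9] max y [310.9 284.2] center [[312.2 272.8]]
0.095 0.038 min x [299.6 269.6] max y [310.6 282. ] center [[311.9 270.5]]
0.1 0.023 min x [298.8 270.6] max y [309.7 282.9] center [[311.  271.5]]
0.1 0.038 min x [298.4 268.3] max y [309.4 280.6] center [[310.8 269.2]]
0.105 0.023 min x [297.7 269.3] max y [308.5 281.5] center [[309.8 270.2]]
0.105 0.038 min x [297.3 267. ] max y [308.2 279.3] center [[309.6 267.9]]
0.11 0.023 min x [296.5 268. ] max y [307.3 280.2] center [[308.7 268.9]]
0.11 0.038 min x [296.1 265.7] max y [307.  277.9] center [[308.4 266.6]]
```

Discs 1 and 2 lie touching at y = 0.175 and 0.109 in the dispenser's frame. There isn't enough room for the third, so I'll move disc 2 along the tray, which pushes disc 1 ahead of it. First I'll retreat from the lever.

The manual's scale: shifts go in shares of 0.5 m and turns go in shares of 2 pi rad. Converting my numbers, -0.023 m / 0.5 = -0.046, -0.022 m / 0.5 = -0.044.

Request:
shift_gripper(
  plan=[
    [[0, 0.018, 0, -0.046, 0, 0, 0], [0, 0.018, 0, -0.046, 0, 0, 0], [0, 0.018, 0, -0.046, 0, 0, 0], [0, -0.04, 0, -0.044, 0, 0, 0], [0, -0.04, 0, -0.044, 0, 0, 0], [0.05, -0.032, 0, -0.044, 0, 0, 0], [0.085, 0, 0, 0, 0, 0, 0]],
  ],
)

```text
clock: 12.4
eef_pos: [0.4058, -0.1736, 0.2896]
orientation: [-3.134, 0.701, -2.971]
ft_force: [0.1, 0.5, 0.1]
gripper_width: 0.0233
gripper_force: 0.0
```

Run:
```python
from h import *
o=arm.get_obs(); T=rot(o['orientation']); print((D.T@(o['eef_pos']-O)).round(4))
x=D@[0,1,0]; z=np.array([0,0,-1.]); G=np.c_[x,np.cross(z,x),z]
rv=R.from_matrix(T.T@G).as_rotvec(); print(rv.round(4),np.linalg.norm(rv))
d=dw([-.06,.15,.29])-o['eef_pos']; print("now",(T.T@d).round(4))
```

```text
[-0.129  -0.0025  0.2896]
[0.5445 0.5529 1.5018] 1.6904220046395468
now [-0.0535  0.1525  0.0436]
```

To row units: 0.0305 m / 0.5 = 0.061, -0.0107 m / 0.5 = -0.0214.

Request:
shift_gripper(
  plan=[
    [[0.085, -0.0214, 0.061, 0.0174, 0, 0, 0], [0.085, -0.0214, 0.061, 0.0174, 0, 0, 0], [0.085, -0.0214, 0.061, 0.0174, 0, 0, 0], [0.085, -0.0214, 0.061, 0.0174, 0, 0, 0], [0.085, -0.0214, 0.061, 0.0174, 0, 0, 0], [0.085, 0, 0, 0, 0, 0, 0]],
  ],
)

```text
clock: 12.9
eef_pos: [0.446, -0.0121, 0.2857]
orientation: [3.14, 0.698, -2.969]
ft_force: [-0.5, 0.1, -0.5]
gripper_width: 0.085
gripper_force: 0.0
```

Request:
shift_gripper(
  plan=[
    [[0.085, 0, 0, 0, 0.0062, 0.0063, 0.0171], [0.085, 0, 0, 0, 0.0062, 0.0063, 0.0171], [0.085, 0, 0, 0, 0.0062, 0.0063, 0.0171], [0.085, 0, 0, 0, 0.0062, 0.0063, 0.0171], [0.085, 0, 0, 0, 0.0062, 0.0063, 0.0171], [0.085, 0, 0, 0, 0.0062, 0.0063, 0.0171], [0.085, 0, 0, 0, 0.0062, 0.0063, 0.0171]],
  ],
)

```text
clock: 13.48
eef_pos: [0.4458, -0.0177, 0.2856]
orientation: [2.988, 0.338, 2.465]
ft_force: [-0.2, -0.4, 0.4]
gripper_width: 0.0851
gripper_force: 0.0
```

Request:
shift_gripper(
  plan=[
    [[0.085, 0, 0, 0, 0.0062, 0.0063, 0.0171], [0.085, 0, 0, 0, 0.0062, 0.0063, 0.0171], [0.085, 0, 0, 0, 0.0062, 0.0063, 0.0171], [0.085, 0, 0, 0, 0.0062, 0.0063, 0.0171], [0.085, 0, 0, 0, 0.0062, 0.0063, 0.0171], [0.085, 0, 0, 0, 0.0062, 0.0063, 0.0171], [0.085, 0, 0, 0, 0.0062, 0.0063, 0.0171], [0.085, 0, 0, 0, 0, 0, 0]],
  ],
)

```text
clock: 14.15
eef_pos: [0.447, -0.0186, 0.2846]
orientation: [-3.133, -0.009, 1.731]
ft_force: [0.8, 0.7, -1.0]
gripper_width: 0.0851
gripper_force: 0.0
```

Run:
```python
from h import *
o=arm.get_obs(); T=rot(o['orientation']); print((D.T@(o['eef_pos']-O)).round(4)); print((D.T@T).round(3),o['q'].round(2))
go(dw([0,.116,.08])); go(dw([0,.116,.005]))
# discs seen by the wrist and by the scene
s=get_image("scene"); cam=pose("scene"); wc=pose("wrist"); w=get_image("wrist"); cv2.imwrite("pics/w8.png",w[:,:,::-1])
m=cv2.inRange(cv2.cvtColor(w,cv2.COLOR_RGB2HSV),(0,0,200),(180,40,255))
for c in cv2.findContours(m,cv2.RETR_EXTERNAL,cv2.CHAIN_APPROX_NONE)[0]:
    if cv2.contourArea(c)>300:
        (u,v),r=cv2.minEnclosingCircle(c); p=onz([(u,v)],.023,wc)[0]; print((u,v,r),cv2.contourArea(c),cv2.boundingRect(c),((p-O)@D).round(3))
```

```text
[-0.0628  0.1435  0.2846]
[[ 0.006  1.    -0.008]
 [ 1.    -0.006  0.009]
 [ 0.009 -0.008 -1.   ]] [-0.23  0.12 -0.09  1.37  0.01  1.18]
tool d [-0.0289  0.0646  0.2038]
tool d [-0.0296  0.0652  0.2788]
(375.1666564941406, 228.5, 27.391307830810547) 2187.5 (348, 202, 55, 53) [0.001 0.111 0.023]
(622.5, 216.5, 33.800987243652344) 2185.0 (595, 187, 45, 63) [0.294 0.126 0.023]
(46.94935607910156, 214.46685791015625, 60.10816955566406) 3798.0 (0, 161, 82, 104) [-0.392  0.127  0.023]
(376.1077880859375, 172.04417419433594, 28.370174407958984) 2354.0 (349, 145, 55, 55) [-0.001  0.178  0.023]
(38.5, 24.5, 45.634517669677734) 2431.5 (0, 0, 78, 50) [-0.358  0.328  0.023]
```

The wrist view confirms disc 1 at (-0.001, 0.178) and disc 2 at (0.001, 0.111). I'll straddle disc 2 and go down.

To row units: 0.035 m / 0.5 = 0.07, 0.034 m / 0.5 = 0.068.

Request:
shift_gripper(
  plan=[
    [[0.085, -0.01, 0.022, 0.06, 0, 0, 0], [0.085, -0.01, 0.022, 0.07, 0, 0, 0], [0.085, -0.01, 0.022, 0.07, 0, 0, 0], [0.085, -0.01, 0.022, 0.07, 0, 0, 0], [0.085, -0.01, 0.022, 0.07, 0, 0, 0], [0.085, -0.008, 0.02, 0.068, 0, 0, 0], [0.085, 0, 0, 0, 0, 0, 0]],
  ],
)

```text
clock: 14.83
eef_pos: [0.512, -0.0341, 0.0766]
orientation: [-3.133, -0.008, 1.74]
ft_force: [-2.2, 0.5, -1.6]
gripper_width: 0.0853
gripper_force: 0.0
```

```bash
python3 -c "
from h import *
go(dw([0,.116,.005]))"
```

```text
tool d [-0.002   0.0018  0.0716]
```

To row units: 0.02 m / 0.5 = 0.04, 0.016 m / 0.5 = 0.032.

Request:
shift_gripper(
  plan=[
    [[0.085, -0.004, 0.004, 0.04, 0, 0, 0], [0.085, 0, 0, 0.04, 0, 0, 0], [0.085, 0, 0, 0.032, 0, 0, 0], [0.085, 0, 0, 0.02, 0, 0, 0], [0.085, 0, 0, 0.01, 0, 0, 0], [0.085, 0, 0, 0, 0, 0, 0]],
  ],
)

```text
clock: 15.33
eef_pos: [0.5155, -0.0356, 0.0109]
orientation: [-3.138, -0.006, 1.739]
ft_force: [-0.5, 0.2, 0.6]
gripper_width: 0.0855
gripper_force: 0.0
```

To row units: 0.004 m / 0.5 = 0.008.

Request:
shift_gripper(
  plan=[
    [[0.085, 0, 0, 0.008, 0, 0, 0], [0.06, 0, 0, 0, 0, 0, 0], [0.06, 0, 0, 0, 0, 0, 0], [0.06, 0, 0, 0, 0, 0, 0], [0.06, 0, 0, 0, 0, 0, 0]],
  ],
  grip_force=20,
)

```text
clock: 15.75
eef_pos: [0.5161, -0.0357, 0.0067]
orientation: [-3.138, -0.006, 1.737]
ft_force: [-0.7, 0.7, 6.7]
gripper_width: 0.0651
gripper_force: 23.7
```

To row units: 0.01 m / 0.5 = 0.02, 0.008 m / 0.5 = 0.016.

Request:
shift_gripper(
  plan=[
    [[0.06, 0, 0, -0.002, 0, 0, 0], [0.06, 0.008, 0, -0.001, 0, 0, 0], [0.06, 0.016, 0, 0, 0, 0, 0], [0.06, 0.02, 0, 0, 0, 0, 0], [0.06, 0.02, 0, 0, 0, 0, 0], [0.06, 0.02, 0, 0, 0, 0, 0], [0.06, 0.02, 0, 0, 0, 0, 0], [0.06, 0.02, 0, 0, 0, 0, 0], [0.06, 0.014, 0, 0, 0, 0, 0], [0.06, 0.008, 0, 0, 0, 0, 0], [0.06, 0, 0, 0, 0, 0, 0]],
  ],
)

```text
clock: 16.67
eef_pos: [0.5035, 0.0372, 0.0081]
orientation: [-3.137, -0.006, 1.738]
ft_force: [-0.4, 0.2, -0.5]
gripper_width: 0.0656
gripper_force: 23.4
```

To row units: -0.04 m / 0.5 = -0.08, -0.038 m / 0.5 = -0.076.

Request:
shift_gripper(
  plan=[
    [[0.085, 0, 0, 0, 0, 0, 0], [0.085, 0, 0, 0, 0, 0, 0], [0.085, 0, 0, 0, 0, 0, 0], [0.085, 0, 0, -0.02, 0, 0, 0], [0.085, 0, 0, -0.06, 0, 0, 0], [0.085, 0, 0, -0.076, 0, 0, 0], [0.085, 0, 0, -0.08, 0, 0, 0], [0.085, 0, 0, -0.08, 0, 0, 0], [0.085, 0, 0, -0.08, 0, 0, 0], [0.085, 0, 0, -0.08, 0, 0, 0], [0.085, 0, 0, -0.08, 0, 0, 0], [0.085, 0, 0, 0, 0, 0, 0]],
  ],
)

```text
clock: 17.67
eef_pos: [0.5071, 0.0342, 0.293]
orientation: [3.137, -0.004, 1.736]
ft_force: [0.3, 0.8, 0.5]
gripper_width: 0.0849
gripper_force: 0.0
```

Create chk.py:
```python
from h import *
wc=pose("wrist"); w=get_image("wrist")
m=cv2.inRange(cv2.cvtColor(w,cv2.COLOR_RGB2HSV),(0,0,200),(180,40,255))
for c in cv2.findContours(m,cv2.RETR_EXTERNAL,cv2.CHAIN_APPROX_NONE)[0]:
    if cv2.contourArea(c)>300:
        (u,v),r=cv2.minEnclosingCircle(c); p=(onz([(u,v)],.023,wc)[0]-O)@D
        if abs(p[0])<.08: print(cv2.boundingRect(c),p.round(3))
mw=wood(w); cs=max(cv2.findContours(mw,cv2.RETR_EXTERNAL,cv2.CHAIN_APPROX_NONE)[0],key=cv2.contourArea)
q=((onz(cs[:,0],.013,wc)-O)@D)[:,:2].astype(np.float32); print("tray d",cv2.minAreaRect(q),q.min(0),q.max(0))
o=arm.get_obs(); print("tip d",((o['eef_pos']-O)@D).round(4))
```

```bash
python3 chk.py
```

```text
(290, 176, 54, 52) [0.002 0.183 0.023]
(285, 114, 56, 57) [-0.003  0.253  0.023]
tray d ((-0.006269402801990509, 0.19860634207725525), (0.22859805822372437, 0.16038015484809875), 89.95774841308594) [-0.08653079  0.08424918] [0.07394395 0.3129191 ]
tip d [0.0049 0.1858 0.2896]
```

The discs are now at y = 0.183 and 0.253, and the tray hasn't moved (end about 8 mm inside the mouth). Back to the lever by the reverse path.

To row units: -0.022 m / 0.5 = -0.044, -0.012 m / 0.5 = -0.024, -0.1073 rad / 6.2832 = -0.0171.

```bash
python3 -c "
from h import *
go(dw([-.063,.15,.29]))"
```

```text
tool d [-0.0359 -0.0679 -0.0007]
```

Request:
shift_gripper(
  plan=[
    [[0, -0.024, -0.044, 0, 0, 0, 0], [0, -0.024, -0.044, 0, 0, 0, 0], [0, -0.024, -0.044, 0, 0, 0, 0], [0, 0, 0, 0, -0.0062, -0.0063, -0.0171], [0, 0, 0, 0, -0.0062, -0.0063, -0.0171], [0, 0, 0, 0, -0.0062, -0.0063, -0.0171], [0, 0, 0, 0, -0.0062, -0.0063, -0.0171], [0, 0, 0, 0, -0.0062, -0.0063, -0.0171], [0, 0, 0, 0, -0.0062, -0.0063, -0.0171], [0, 0, 0, 0, -0.0062, -0.0063, -0.0171], [0, 0, 0, 0, 0, 0, 0]],
  ],
)

```text
clock: 18.63
eef_pos: [0.4443, -0.0115, 0.2852]
orientation: [2.988, 0.342, 2.475]
ft_force: [0.8, -0.5, 0.6]
gripper_width: 0.0002
gripper_force: 0.0
```

Run:
```python
from h import *
o=arm.get_obs(); T=rot(o['orientation']); print((D.T@(o['eef_pos']-O)).round(4)); print((D.T@T).round(3))
a=D@[1,0,0]; t=np.radians(40); z=np.cos(t)*np.array([0,0,-1])+np.sin(t)*a; y=D@[0,1,0]; G=np.c_[np.cross(y,z),y,z]
rv=R.from_matrix(T.T@G).as_rotvec(); print(rv.round(4),np.linalg.norm(rv))
d=dw([-.13,0,.29])-o['eef_pos']; print("after rot",(G.T@d).round(4))
```

```text
[-0.0642  0.151   0.2852]
[[-0.634  0.696  0.336]
 [ 0.697  0.703 -0.143]
 [-0.336  0.144 -0.931]]
[-0.271  -0.277  -0.7462] 0.8408038186555811
after rot [ 0.0473 -0.151  -0.046 ]
```

To row units: -0.1066 rad / 6.2832 = -0.017.

Request:
shift_gripper(
  plan=[
    [[0, 0, 0, 0, -0.0062, -0.0063, -0.017], [0, 0, 0, 0, -0.0062, -0.0063, -0.017], [0, 0, 0, 0, -0.0062, -0.0063, -0.017], [0, 0, 0, 0, -0.0062, -0.0063, -0.017], [0, 0, 0, 0, -0.0062, -0.0063, -0.017], [0, 0, 0, 0, -0.0062, -0.0063, -0.017], [0, 0, 0, 0, -0.0062, -0.0063, -0.017], [0, 0, 0, 0, 0, 0, 0]],
  ],
)

```text
clock: 19.3
eef_pos: [0.4453, -0.0123, 0.2848]
orientation: [3.137, 0.696, -2.983]
ft_force: [-0.5, 0.3, -1.4]
gripper_width: 0.0004
gripper_force: 0.0
```

Request:
shift_gripper(
  plan=[
    [[0, 0.019, -0.06, -0.0184, 0, 0, 0], [0, 0.019, -0.06, -0.0184, 0, 0, 0], [0, 0.019, -0.06, -0.0184, 0, 0, 0], [0, 0.019, -0.06, -0.0184, 0, 0, 0], [0, 0.019, -0.062, -0.0184, 0, 0, 0], [0, 0, 0, 0, 0, 0, 0]],
  ],
)

```text
clock: 19.8
eef_pos: [0.4062, -0.1712, 0.29]
orientation: [3.132, 0.693, -2.998]
ft_force: [-0.1, 0.6, -0.5]
gripper_width: 0.0
gripper_force: 0.0
```

Run:
```python
from h import *
o=arm.get_obs(); T=rot(o['orientation']); print((D.T@(o['eef_pos']-O)).round(4)); print((D.T@T).round(3))
for t in ([-.13,0,.20],[-.063,0,.165]): go(dw(t))
```

```text
[-1.282e-01 -2.000e-04  2.900e-01]
[[-0.769  0.017  0.639]
 [ 0.017  1.    -0.005]
 [-0.639  0.007 -0.77 ]]
tool d [ 0.0589 -0.0005  0.0681]
tool d [0.0297 0.0004 0.1378]
```

To row units: 0.024 m / 0.5 = 0.048, 0.023 m / 0.5 = 0.046.

Request:
shift_gripper(
  plan=[
    [[0, 0.04, 0, 0.044, 0, 0, 0], [0, 0.04, 0, 0.044, 0, 0, 0], [0, 0.036, 0, 0.048, 0, 0, 0], [0, -0.018, 0, 0.046, 0, 0, 0], [0, -0.018, 0, 0.046, 0, 0, 0], [0, -0.018, 0, 0.046, 0, 0, 0], [0, 0, 0, 0, 0, 0, 0], [0, 0, 0, 0, 0, 0, 0]],
  ],
)

```text
clock: 20.47
eef_pos: [0.4705, -0.1537, 0.1641]
orientation: [3.132, 0.693, -2.989]
ft_force: [-0.3, -0.0, 0.4]
gripper_width: 0.0
gripper_force: 0.0
```

Run:
```python
from h import *
o=arm.get_obs(); print((D.T@(o['eef_pos']-O)).round(4))
for t in ([-.065,0,.120],[-.065,-.001,.1135]): go(dw(t))
```

```text
[-0.0618  0.0064  0.1641]
tool d [ 0.0305 -0.0067  0.0319]
tool d [ 0.0347 -0.0078  0.0369]
```

To row units: 0.007 m / 0.5 = 0.014, -0.006 m / 0.5 = -0.012.

Request:
shift_gripper(
  plan=[
    [[0, 0.008, -0.012, 0.008, 0, 0, 0], [0, 0.014, 0, 0.014, 0, 0, 0], [0, 0.014, 0, 0.014, 0, 0, 0], [0, 0.014, 0, 0.014, 0, 0, 0], [0, 0.012, 0, 0.014, 0, 0, 0], [0, 0, 0, 0, 0, 0, 0]],
  ],
)

```text
clock: 20.97
eef_pos: [0.468, -0.1623, 0.1206]
orientation: [3.138, 0.697, -2.985]
ft_force: [2.7, -2.5, 5.0]
gripper_width: 0.0004
gripper_force: 2.6
```

```bash
python3 -c "
from h import *
o=arm.get_obs(); print((D.T@(o['eef_pos']-O)).round(4),o['ft_force']); go(dw([-.065,-.001,.1135]))"
```

```text
[-0.0658 -0.0017  0.1206] [ 2.6954867  -2.53150239  4.99796262]
tool d [0.004  0.0007 0.0059]
```

To row units: 0.003 m / 0.5 = 0.006, 0.002 m / 0.5 = 0.004.

Request:
shift_gripper(
  plan=[
    [[0, 0.004, 0, 0.006, 0, 0, 0], [0, 0.0026, 0, 0.003, 0, 0, 0], [0, 0.0016, 0, 0.002, 0, 0, 0], [0, 0, 0, 0, 0, 0, 0], [0, 0, 0, 0, 0, 0, 0]],
  ],
)

```text
clock: 21.38
eef_pos: [0.4688, -0.1623, 0.1152]
orientation: [3.14, 0.698, -2.983]
ft_force: [1.1, -1.3, 6.3]
gripper_width: 0.0001
gripper_force: 3.0
```

To row units: 0.001 m / 0.5 = 0.002, 0.0008 m / 0.5 = 0.0016.

Request:
shift_gripper(
  plan=[
    [[0, 0.0016, 0, 0.002, 0, 0, 0], [0, 0.0008, 0, 0.001, 0, 0, 0], [0, 0, 0, 0, 0, 0, 0], [0, 0, 0, 0, 0, 0, 0]],
  ],
)

```text
clock: 21.72
eef_pos: [0.4692, -0.1624, 0.114]
orientation: [3.141, 0.699, -2.983]
ft_force: [-7.5, 0.8, 19.2]
gripper_width: -0.0002
gripper_force: 10.0
```

At the stop with 19 N. I'll let go, wait, then retreat clear of the dispenser.

To row units: -0.014 m / 0.5 = -0.028, -0.013 m / 0.5 = -0.026.

Request:
shift_gripper(
  plan=[
    [[0, -0.014, 0, -0.016, 0, 0, 0], [0, -0.022, 0, -0.026, 0, 0, 0], [0, -0.024, 0, -0.028, 0, 0, 0], [0, -0.005, 0, -0.0066, 0, 0, 0], [0, 0, 0, 0, 0, 0, 0], [0, 0, 0, 0, 0, 0, 0], [0, 0, 0, 0, 0, 0, 0], [0, 0, 0, 0, 0, 0, 0], [0, 0, 0, 0, 0, 0, 0], [0, 0, 0, 0, 0, 0, 0], [0, 0, 0, 0, 0, 0, 0], [0, 0, 0, 0, 0, 0, 0]],
  ],
)

```text
clock: 22.72
eef_pos: [0.4687, -0.1609, 0.1622]
orientation: [3.139, 0.696, -2.982]
ft_force: [0.0, 0.2, -1.1]
gripper_width: 0.0003
gripper_force: 0.0
```

Request:
shift_gripper(
  plan=[
    [[0, 0.018, 0, -0.046, 0, 0, 0], [0, 0.018, 0, -0.046, 0, 0, 0], [0, 0.018, 0, -0.046, 0, 0, 0], [0, -0.04, 0, -0.044, 0, 0, 0], [0, -0.04, 0, -0.044, 0, 0, 0], [0, -0.032, 0, -0.044, 0, 0, 0], [0, 0, 0, 0, 0, 0, 0]],
  ],
)

```text
clock: 23.3
eef_pos: [0.4061, -0.1729, 0.2894]
orientation: [-3.136, 0.7, -2.977]
ft_force: [0.2, 0.9, -0.4]
gripper_width: 0.0001
gripper_force: 0.0
```

Request:
shift_gripper(
  plan=[
    [[0, -0.0214, 0.061, 0.0174, 0, 0, 0], [0, -0.0214, 0.061, 0.0174, 0, 0, 0], [0, -0.0214, 0.061, 0.0174, 0, 0, 0], [0, -0.0214, 0.061, 0.0174, 0, 0, 0], [0, -0.0214, 0.061, 0.0174, 0, 0, 0], [0, 0, 0, 0, 0.0062, 0.0063, 0.0171], [0, 0, 0, 0, 0.0062, 0.0063, 0.0171], [0, 0, 0, 0, 0.0062, 0.0063, 0.0171], [0, 0, 0, 0, 0.0062, 0.0063, 0.0171], [0, 0, 0, 0, 0.0062, 0.0063, 0.0171], [0, 0, 0, 0, 0.0062, 0.0063, 0.0171], [0, 0, 0, 0, 0.0062, 0.0063, 0.0171]],
  ],
)

```text
clock: 24.3
eef_pos: [0.4468, -0.017, 0.2854]
orientation: [2.989, 0.337, 2.461]
ft_force: [0.3, -0.2, 0.4]
gripper_width: -0.0002
gripper_force: 0.0
```

Request:
shift_gripper(
  plan=[
    [[0, 0, 0, 0, 0.0062, 0.0063, 0.0171], [0, 0, 0, 0, 0.0062, 0.0063, 0.0171], [0, 0, 0, 0, 0.0062, 0.0063, 0.0171], [0, 0, 0, 0, 0.0062, 0.0063, 0.0171], [0, 0, 0, 0, 0.0062, 0.0063, 0.0171], [0, 0, 0, 0, 0.0062, 0.0063, 0.0171], [0, 0, 0, 0, 0.0062, 0.0063, 0.0171], [0, 0, 0, 0, 0, 0, 0]],
  ],
)

```text
clock: 24.97
eef_pos: [0.4479, -0.0179, 0.2844]
orientation: [-3.132, -0.009, 1.727]
ft_force: [-0.5, 0.6, -0.5]
gripper_width: 0.0002
gripper_force: 0.0
```

```bash
python3 chk.py; sleep 0; python3 chk.py
```

```text
(348, 190, 55, 55) [0.    0.125 0.023]
(351, 131, 57, 57) [0.002 0.192 0.023]
(347, 67, 59, 62) [-0.004  0.258  0.023]
tray d ((-0.006420351564884186, 0.19836775958538055), (0.2288762480020523, 0.1602209508419037), 89.88227844238281) [-0.08674135  0.08400487] [0.07359041 0.312798  ]
tip d [-0.0619  0.1441  0.2846]
(348, 190, 55, 55) [0.001 0.125 0.023]
(351, 131, 56, 57) [0.002 0.192 0.023]
(347, 67, 59, 62) [-0.003  0.258  0.023]
tray d ((-0.006463177502155304, 0.19878032803535461), (0.2280532866716385, 0.16012458503246307), 89.9571533203125) [-0.08657736  0.08475029] [0.07362715 0.31283733]
tip d [-0.0623  0.1444  0.2849]
```

The wrist camera shows three discs at rest in a row on the tray, the tray still in place, and the gripper clear of everything. Handing in.

```bash
python3 -c "
from rig import arm, get_image, camera_params, sign_off
print(sign_off())"
```

```text
the job is handed in; nothing more can be done
None
```

I handed the job in at about 25 s on the clock (no verdict was returned): the tray's end is about 8 mm inside the chute mouth, and three presses to the stop put three discs at rest in a row on it (I gripped disc 2 and slid it along, disc 1 ahead of it, to make room for disc 3); the two discs left in the shaft, the lever's return after the last press and the bystanders' places were not checked by camera at the end.

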